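# Set the test slide to its mark with the slack taken up

## Task

The small test slide that carries the push button has slack in its drive. Using the upright handle on its handwheel, turn the wheel anticlockwise (seen from above) well past the brass tab, about 45 degrees beyond it, then come back clockwise only and stop with the handle in line with the tab, so that the slack ends up taken out in the clockwise direction. Let go without knocking the wheel, and leave alone the handwheel of the other slide, the one with the toggle lever.

Things in the scene. Friction and masses are not known exactly. Their poses are not given: they have to be found in the camera images.
- handle (a point): Centre of the upright, freely revolving wooden handle (22 mm diameter, 50 mm tall, centre 103 mm above the bench) on the handwheel of the slide with the push-button box. Dark wheel, 142 mm across, rim top 73 mm, hub top 78 mm up, vertical axis; handle circle 60 mm in radius. Turning takes 3 N; it stays where left. It starts 20 to 70 degrees clockwise of the tab.
- mark (a point): Where the handle's centre must end: on its circle, in line with the brass tab, 103 mm up. Its x axis points level outwards from the wheel's axis, which lies 60 mm along -x; z is up; clockwise is towards -y. The tab sticks out 25 mm beyond the rim on the robot's side, tip 73 mm up. The button box (130 mm tall) and press frame (180 mm) stand 80 mm and more beyond the axis, away from the robot.
- wheel (a joint): Angle (rad) of the handwheel relative to the pinion it drives: 0 = driving anticlockwise, 0.45 = driving clockwise (slack taken up clockwise). In between, the wheel turns by 0.45 rad (26 degrees) and the slide does not follow. To end at 0.45 at the tab, first turn more than 0.45 rad anticlockwise past the tab; up to 0.9 rad is possible.
- spare_handle (a point): Centre of the handle on the other slide, which is alike but carries a plywood box with a steel toggle lever: not to be turned. Same sizes and height.

How it is judged:
On the way:
1. the handle has been turned anticlockwise past the tab, by at least 17 mm (16 degrees) (y of handle in the frame of mark above 0.017 m), for 0.1 s.
At the end, for the whole second after the job is handed in: The handle's centre stands within 12.5 mm (12 degrees) of the point in line with the brass tab, the slack is taken up clockwise (joint wheel above 0.33 of 0.45 rad), and the wheel is released and at rest (horizontal distance between handle and mark below 0.0125 m and value of joint wheel above 0.33 rad and velocity of joint wheel between -0.05 and 0.05 rad/s); the robot touches nothing.
It fails at once if the other slide's handle is moved by more than 15 mm (distance of spare_handle from where it was at the start of the episode above 0.015 m).
It also fails if it takes over 38 s, if anything falls off the work surface, if the arm or the gripper's body presses on something with over 40 N, if the wrist force passes 120 N, or if a joint passes its speed limit or range.

## Robot

A 6-joint arm with a two-finger parallel gripper is mounted at the origin on the work surface. World frame = base frame: x ahead of the robot, y to its left, z up, the work surface at z = 0. Lengths are in m, angles in rad, forces in N, time in s.
With the tool pointing down it reaches from about 0.325 to 0.875 m from the base axis. Payload 4.4 kg.
Tool frame: the origin (TCP) lies midway between the tips of the shut fingers; the grasp point (between the pads) lies 19 mm behind it; z points along the fingers, x is the direction in which the jaws open and shut, and the axes are right-handed (so a half turn about z gives the same grasp; the last joint's range is limited). The gripper opens to 85 mm and grips with 20 to 120 N. Pads are 22 mm wide; open, the fingers measure 114 mm over their backs; the gripper's body (76 mm by 85 mm) begins 54 mm behind the grasp point. The pads swing forward as they close: fully open they stand 13 mm farther back than shut.
Start: joints at [1.034, 0.207, 1.542, -0, 1.393, -0.15], TCP at [0.216, 0.533, 0.195] pointing down, gripper open.
Joint ranges: [-2.73, 2.73], [-0.86, 2.22], [0.23, 2.46], [-1.11, 4.25], [0.08, 2.63], [-2.82, 2.82]. Speed limits (rad/s): [2.79, 2.79, 3.14, 3.14, 3.14, 3.14].

## Interface

Orientations are given as a rotation vector (axis times angle).
In Python, from station import ctrl, optics gives the robot as it stands.
- The arm moves only by the shell command python3 -m crank 'ROWS' [FORCE]. ROWS is JSON, a list of rows, each an object of numbers: "dx", "dy", "dz": the shift along the tool's x, y, z scaled (see below); "turn": the turn about the tool's z scaled (see below); "fingers": the opening, from 0 (shut) to 1 (fully open). In form: [{"dx": .., "dy": .., "dz": .., "turn": .., "fingers": ..}, ...]. A call has 1 to 20 rows; each row is the pose to reach, as a shift and turn from the pose commanded when the call began, along the tool's axes at that moment, turning the shorter way round; what a row does not reach only later rows make up. The controller multiplies each number of a shift by 20 cm and each number of a turn by 360 degrees. A row lasts 1/10 s, in which the tool goes at most 50 mm and 8.59 degrees, less where a joint would pass 70% of its speed; a pose out of reach is approached as far as the arm can. A call with a number of a shift or a turn outside -1 to 1 is refused whole. A call with a gripper value outside its range is refused whole. The fingers move at their own pace and stop on an object; FORCE is the grip in N (left out, the last holds). Time passes only in rows, so rows that repeat a pose let the fingers close. It gives the time, the measured TCP pose, the force and the opening at its end, in the units of the state.
- ctrl.state(): the state, without advancing time (a new reading comes with each control period).
- optics.capture(name): name is "scene" or "side" or "wrist"; returns the picture (420x560x3 uint8, red, green, blue); there is no depth.
- optics.camera_info(name): a dict with "fx", "fy", "cx", "cy" (pixels), "R" (3x3) and "t" (3): a world point X has camera coordinates R X + t. Camera axes: x right, y down, z forward; pixel columns grow to the right and rows downward; lengths in m; the calibration is good to about 2 mm. A picture is of the moment at which its call begins: read the wrist's pose just before it. camera_info takes no time and is no camera call; for the wrist camera it gives the pose at the moment of the call.
- ctrl.sign_off(): hands the job in, once; it reports no verdict.
The state is a dict: "clock": time; "joint_positions": joint angles; "qd": joint speeds; "joint_efforts": joint torques, N m; "ee_pos": TCP position; "tcp_rot": TCP orientation; "ft_force": force on the tool from outside, world axes, zero at the start; "torque": the same for the moment, N m; "opening": finger opening in m.
Only numpy, scipy, OpenCV 4.12 (cv2) and the standard library are available. Lean on these libraries where they do the work, as an engineer would, in place of code of your own. Each camera call takes 0.05 s, during which the arm holds its last target. There are 200 camera calls.

## Working session

There is one attempt and no reset: what is moved stays moved. The work goes in short steps, Python scripts to look and compute and a shell command to move; the robot and the scene stay as the last step left them, time stands still between calls to the robot, and variables do not carry over. Pictures are saved under pics/ and viewed, about 8 in all and at most 12, crops included, and the job is handed in when it is done.

```bash
ls; mkdir -p pics
python3 - <<'E'
from station import ctrl, optics
import cv2,numpy as np
for n in("scene","side"):
    im=optics.capture(n); cv2.imwrite(f"pics/{n}0.png",im[:,:,::-1])
    c=optics.camera_info(n); print(n,{k:np.round(v,3).tolist() for k,v in c.items()})
s=ctrl.state(); print(s)
E
```

```text
pics
scene {'fx': 464.476, 'fy': 464.476, 'cx': 277.628, 'cy': 215.399, 'R': [[0.732, 0.682, -0.0], [0.462, -0.495, -0.736], [-0.502, 0.538, -0.677]], 't': [-0.344, -0.183, 1.346]}
side {'fx': 522.235, 'fy': 522.235, 'cx': 272.469, 'cy': 207.676, 'R': [[0.962, -0.273, 0.01], [-0.179, -0.658, -0.731], [0.206, 0.702, -0.682]], 't': [-0.479, 0.161, 0.984]}
{'clock': 0.1, 'joint_positions': array([ 1.03451227e+00,  2.07406199e-01,  1.54284680e+00,  5.03160841e-06,
        1.39349440e+00, -1.50493137e-01]), 'qd': array([-8.14392212e-04, -1.83155302e-03, -2.15736961e-03, -3.06997816e-04,
        1.53150250e-05,  3.32321165e-04]), 'joint_efforts': array([-1.03607013e-03, -3.84092510e+01, -2.92548412e+01, -2.89169411e-04,
        4.89572383e-03,  9.11924531e-06]), 'ee_pos': array([0.21597208, 0.53206133, 0.19428447]), 'tcp_rot': array([ 2.60533324,  1.75387326, -0.00306182]), 'ft_force': array([ 0.13497851,  0.3839135 , -0.16654326]), 'torque': array([ 0.02692178, -0.03968697, -0.04184743]), 'opening': 0.08530962304879085}
```

View pics/scene0.png

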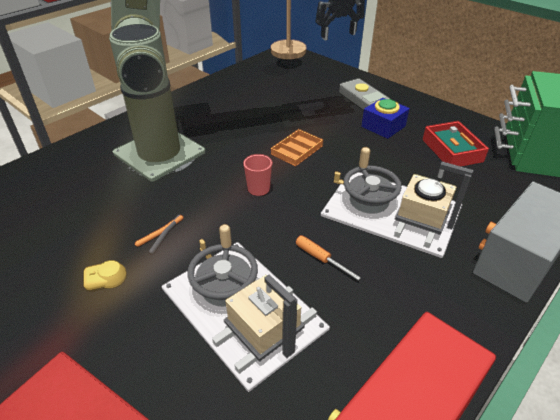

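View pics/side0.png

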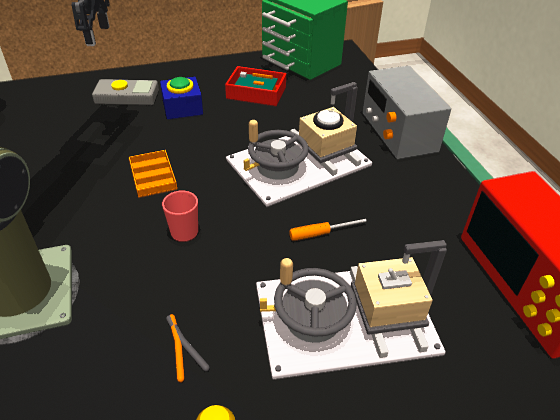

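The target (push-button) slide is the upper-right one. In the scene view its handle is near (365,157), hub (373,182) and tab (338,178). In the side view they are near (253,131), (279,147) and (247,164). Next I'll refine these with masks and rays.

```bash
cat > h.py <<'E'
import cv2,numpy as np
from station import ctrl, optics
def ray(c,u,v):
    d=c["R"].T@np.array([(u-c["cx"])/c["fx"],(v-c["cy"])/c["fy"],1]); o=-c["R"].T@c["t"]; return o,d
def onz(c,u,v,z):
    o,d=ray(c,u,v); return o+d*(z-o[2])/d[2]
def tri(pts):
    A=0;b=0
    for c,u,v in pts:
        o,d=ray(c,u,v); d=d/np.linalg.norm(d); P=np.eye(3)-np.outer(d,d); A=A+P; b=b+P@o
    return np.linalg.solve(A,b)
def proj(c,X):
    p=c["R"]@np.array(X)+c["t"]; return np.array([c["cx"]+c["fx"]*p[0]/p[2],c["cy"]+c["fy"]*p[1]/p[2]])
E
python3 - <<'E'
from h import *
roi={"scene":(320,140,150,110),"side":(222,110,150,95)}
out=[]
for n,(x,y,w,h) in roi.items():
    im=cv2.imread(f"pics/{n}0.png"); c={k:np.array(v) for k,v in optics.camera_info(n).items()}
    cr=im[y:y+h,x:x+w]; hsv=cv2.cvtColor(cr,cv2.COLOR_BGR2HSV)
    m=cv2.inRange(hsv,(10,70,60),(32,255,255))
    nn,l,st,ce=cv2.connectedComponentsWithStats(m)
    for i in range(1,nn):
        if st[i,4]>12: print(n,st[i]+[x,y,0,0,0],ce[i]+[x,y])
    big=cv2.resize(cr,None,fx=5,fy=5,interpolation=cv2.INTER_CUBIC)
    for k in range(0,w,10): cv2.putText(big,str(x+k),(k*5,8),0,.3,(0,255,0)); cv2.line(big,(k*5,0),(k*5,big.shape[0]),(0,90,0),1)
    for k in range(0,h,10): cv2.putText(big,str(y+k),(0,k*5+4),0,.3,(0,255,255)); cv2.line(big,(0,k*5),(big.shape[1],k*5),(0,90,0),1)
    cv2.imwrite(f"pics/{n}0c.png",big)
E
```

```text
scene [320 140   4   8  26] [321.26923077 142.96153846]
scene [450 140   9   6  32] [454.5     142.21875]
scene [359 147  12  21 183] [364.10382514 157.05464481]
scene [333 171  11  13 100] [337.51 177.76]
scene [414 186  41  16  87] [436.         195.85057471]
scene [398 198  50  30 819] [422.01221001 212.56288156]
side [ 299  110   58   47 1474] [327.40162822 135.50949796]
side [248 119  10  24 199] [252.92462312 130.3718593 ]
side [243 158  17  13 118] [249.33050847 164.45762712]
```

View pics/scene0c.png

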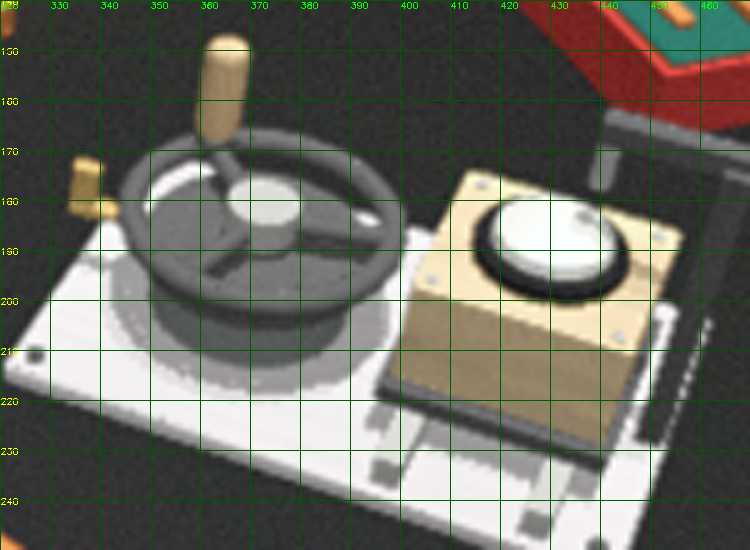

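View pics/side0c.png

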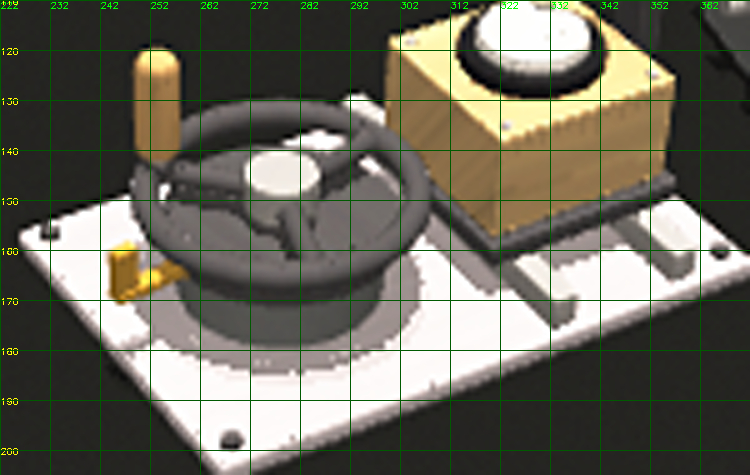

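Scene: handle centre (364,157), hub top (373,180), tab top (337.5,172.5). Side: handle (253,130.5), hub (278.5,145), tab top (246.5,160).

Estimates: axis ≈ (0.5755, 0.2235), tab direction ≈ 199.6°, handle at 147°, so the handle is about 53° clockwise of the tab. My plan is to cage the handle loosely with the jaws tangential, follow the arc, and open at the end so both fingers retreat. First I move above the handle.

```bash
python3 -m crank '[{"dx":-0.07,"dy":0.2,"dz":0,"turn":0,"fingers":1},{"dx":-0.14,"dy":0.4,"dz":0,"turn":0,"fingers":1},{"dx":-0.21,"dy":0.6,"dz":0,"turn":0,"fingers":1},{"dx":-0.28,"dy":0.8,"dz":0,"turn":0,"fingers":1},{"dx":-0.35,"dy":0.97,"dz":0,"turn":0,"fingers":1},{"dx":-0.35,"dy":0.97,"dz":0,"turn":0,"fingers":1}]'
python3 -m crank '[{"dx":-0.07,"dy":0.2,"dz":0,"turn":0.01,"fingers":1},{"dx":-0.14,"dy":0.4,"dz":0,"turn":0.02,"fingers":1},{"dx":-0.21,"dy":0.6,"dz":0,"turn":0.031,"fingers":1},{"dx":-0.28,"dy":0.8,"dz":0,"turn":0.031,"fingers":0.6},{"dx":-0.34,"dy":0.975,"dz":0,"turn":0.031,"fingers":0.6},{"dx":-0.34,"dy":0.975,"dz":0,"turn":0.031,"fingers":0.6},{"dx":-0.34,"dy":0.975,"dz":0,"turn":0.031,"fingers":0.6}]'
cat >> h.py <<'E'
from scipy.spatial.transform import Rotation as Ro
def to(x,y,z,yaw):
    "print shift/turn numbers from the present pose to a target"
    s=ctrl.state(); M=Ro.from_rotvec(s["tcp_rot"]).as_matrix()
    d=M.T@(np.array([x,y,z])-s["ee_pos"]); cur=np.degrees(np.arctan2(M[1,0],M[0,0]))
    return (d/.2).round(4),round(-(((yaw-cur)+90)%180-90)/360,4)
E
python3 - <<'E'
from h import *
c=optics.camera_info("wrist"); im=optics.capture("wrist"); cv2.imwrite("pics/w1.png",im[:,:,::-1])
print({k:np.round(v,4).tolist() for k,v in c.items()})
c={k:np.array(v) for k,v in c.items()}
for X in([.5755,.2235,.078],[.4915,.1938,.073],[.524,.2575,.128]): print(proj(c,X))
print(ctrl.state()["ee_pos"],to(.524,.2575,.088,56.6))
E
```

```text
clock: 0.7
ee_pos: [0.3726, 0.3917, 0.1949]
tcp_rot: [2.61, 1.746, -0.001]
ft_force: [0.4, 0.4, -0.7]
opening: 0.0855
clock: 1.4
ee_pos: [0.5245, 0.2586, 0.1947]
tcp_rot: [-2.764, -1.49, 0.002]
ft_force: [-0.5, 0.1, -0.5]
opening: 0.0512
{'fx': 300.5204, 'fy': 300.5204, 'cx': 279.8278, 'cy': 206.2072, 'R': [[0.5502, 0.835, -0.0007], [0.7974, -0.5252, 0.2972], [0.2478, -0.1641, -0.9548]], 't': [-0.5046, -0.3207, 0.2919]}
[278.54770896 247.08506771]
[210.13758975 197.64713713]
[278.2431552  206.11200046]
[0.52387483 0.25916189 0.19476545] (array([-0.0062,  0.006 ,  0.5338]), np.float64(0.0004))
```

View pics/w1.png

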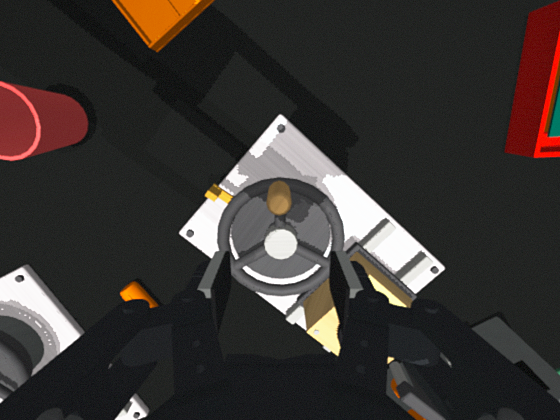

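Wrist view: hub top at (281,243), tab at about (209,191), handle top at about (279,204). These lie 3–6 px from the predictions, so I'll measure them by colour and fuse the views.

Run:
```python
from h import *
c={k:np.array(v) for k,v in optics.camera_info("wrist").items()}
im=cv2.imread("pics/w1.png"); hsv=cv2.cvtColor(im,cv2.COLOR_BGR2HSV)
for nm,m,(x,y,w,h) in(("brass/wood",cv2.inRange(hsv,(8,90,50),(32,255,255)),(195,170,100,60)),("hub",cv2.inRange(hsv,(0,0,150),(180,70,255)),(255,222,50,40))):
    nn,l,st,ce=cv2.connectedComponentsWithStats(m[y:y+h,x:x+w])
    for i in range(1,nn):
        if st[i,4]>15: print(nm,st[i]+[x,y,0,0,0],(ce[i]+[x,y]).round(1))
for n,u,v,z in(("hub",281,243,.078),("tab",212,191,.073),("htop",279,204,.128)): print(n,onz(c,u,v,z).round(4))
cv2.imwrite("pics/w1c.png",cv2.resize(im[165:285,190:350],None,fx=5,fy=5,interpolation=cv2.INTER_CUBIC))
```

```text
brass/wood [267 181  25  34 681] [278.7 197.9]
brass/wood [204 183  29  21 309] [217.5 193.7]
hub [264 229  33  31 789] [280.4 243.8]
hub [0.5725 0.229  0.078 ]
tab [0.4864 0.2003 0.073 ]
htop [0.5222 0.2597 0.128 ]
```

View pics/w1c.png

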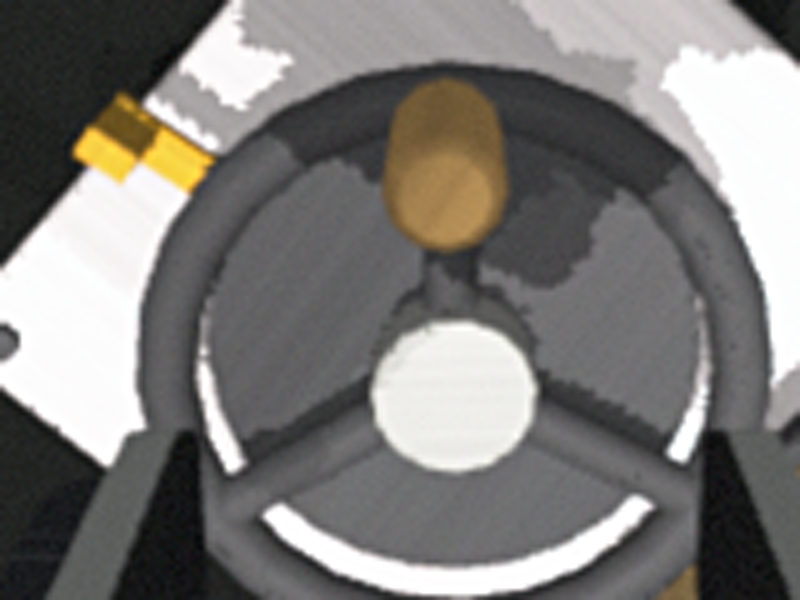

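Refined wrist pixels: hub (280.6,244), tab post top (212,195.4), handle top (279.4,204.6).

Run:
```python
from h import *
c={k:np.array(v) for k,v in optics.camera_info("wrist").items()}
R={n:onz(c,u,v,z)[:2] for n,u,v,z in(("hub",280.6,244,.078),("tab",212,195.4,.073),("htop",279.4,204.6,.128))}
for n in R: print(n,R[n].round(4), np.hypot(*(R[n]-R["hub"])), np.degrees(np.arctan2(*(R[n]-R["hub"])[::-1])))
```

```text
hub [0.5732 0.228 ] 0.0 0.0
tab [0.4902 0.1974] 0.08849165741508085 -159.78253606431934
htop [0.5229 0.2597] 0.059475548552198505 147.82140934412263
```

Angles agree across views: handle 147.8°, tab 200.2°. Now I descend, then partly close the jaws as a loose cage.

```bash
python3 -m crank '[{"dx":-0.004,"dy":0.0,"dz":0.13,"turn":0,"fingers":0.6},{"dx":-0.004,"dy":0.0,"dz":0.27,"turn":0,"fingers":0.6},{"dx":-0.004,"dy":0.0,"dz":0.4,"turn":0,"fingers":0.6},{"dx":-0.004,"dy":0.0,"dz":0.5,"turn":0,"fingers":0.6},{"dx":-0.004,"dy":0.0,"dz":0.535,"turn":0,"fingers":0.6},{"dx":-0.004,"dy":0.0,"dz":0.535,"turn":0,"fingers":0.36},{"dx":-0.004,"dy":0.0,"dz":0.535,"turn":0,"fingers":0.36},{"dx":-0.004,"dy":0.0,"dz":0.535,"turn":0,"fingers":0.36},{"dx":-0.004,"dy":0.0,"dz":0.535,"turn":0,"fingers":0.36}]' 20
python3 - <<'E'
from h import *
im=optics.capture("wrist"); cv2.imwrite("pics/w2.png",im[:,:,::-1])
E
```

```text
clock: 2.35
ee_pos: [0.5254, 0.2583, 0.0899]
tcp_rot: [2.764, 1.493, 0.004]
ft_force: [0.7, -1.0, 0.1]
opening: 0.0309
```

View pics/w2.png

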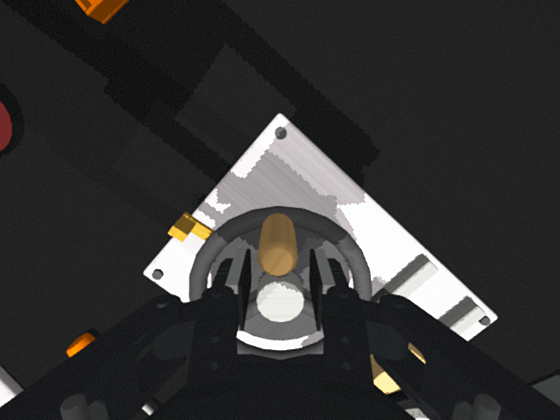

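The handle sits between the jaws (top at about (278,262), pads at columns 245 and 315). I'll check its radial position on the pads.

Run:
```python
from h import *
c={k:np.array(v) for k,v in optics.camera_info("wrist").items()}
s=ctrl.state();p=s["ee_pos"];print(p)
for z in(.088,.105,.128): print(z,proj(c,[p[0],p[1],z]).round(1))
R={n:onz(c,u,v,z)[:2] for n,u,v,z in(("hub",280,300,.078),("htop",278,262,.128))}
for n in R: print(n,R[n].round(4))
```

```text
[0.5252488  0.25814494 0.08961846]
0.088 [279.4 235.5]
0.105 [279.4 246.7]
0.128 [279.4 265.6]
hub [0.572 0.228]
htop [0.5231 0.2587]
```

The handle is within 2 mm of the grasp point. I start the anticlockwise arc, 50° first.

```bash
python3 -m crank '[{"dx":-0.026,"dy":0.0,"dz":0,"turn":-0.0139,"fingers":0.36},{"dx":-0.052,"dy":0.003,"dz":0,"turn":-0.0278,"fingers":0.36},{"dx":-0.078,"dy":0.008,"dz":0,"turn":-0.0417,"fingers":0.36},{"dx":-0.103,"dy":0.014,"dz":0,"turn":-0.0556,"fingers":0.36},{"dx":-0.127,"dy":0.022,"dz":0,"turn":-0.0694,"fingers":0.36},{"dx":-0.15,"dy":0.034,"dz":0,"turn":-0.0833,"fingers":0.36},{"dx":-0.172,"dy":0.048,"dz":0,"turn":-0.0972,"fingers":0.36},{"dx":-0.193,"dy":0.064,"dz":0,"turn":-0.1111,"fingers":0.36},{"dx":-0.212,"dy":0.082,"dz":0,"turn":-0.125,"fingers":0.36},{"dx":-0.23,"dy":0.1,"dz":0,"turn":-0.1389,"fingers":0.36},{"dx":-0.23,"dy":0.1,"dz":0,"turn":-0.1389,"fingers":0.36}]'
python3 - <<'E'
from h import *
im=optics.capture("wrist"); cv2.imwrite("pics/w3.png",im[:,:,::-1])
s=ctrl.state();p=s["ee_pos"];d=p[:2]-[.5735,.2275];print(p,np.hypot(*d),np.degrees(np.arctan2(d[1],d[0]))%360,s["ft_force"],s["joint_positions"],to(0.5,.2,.09,0))
hsv=cv2.cvtColor(im,cv2.COLOR_RGB2HSV);m=cv2.inRange(hsv,(8,90,50),(32,255,255))
nn,l,st,ce=cv2.connectedComponentsWithStats(m)
for i in range(1,nn):
    if st[i,4]>100: print(st[i],ce[i].round(1))
E
```

```text
clock: 3.5
ee_pos: [0.5164, 0.2083, 0.0891]
tcp_rot: [1.875, 2.52, 0.002]
ft_force: [-0.2, -0.1, 1.2]
opening: 0.0304
[0.51636064 0.20841111 0.08904937] 0.06024360338059755 198.47323557407054 [-0.11775287  0.42079672  2.11467165] [ 2.28079358e-01  2.78132869e-01  1.68804223e+00  1.87926744e-04
  1.17435657e+00 -1.63267783e+00] (array([-0.0169, -0.0904, -0.0049]), np.float64(-0.2039))
[ 451    0  104   22 1266] [513.    7.1]
[  14  151   42   99 3637] [ 33.5 198.8]
[267 171  15  40 514] [274.1 190.5]
[ 272  217   39   65 2046] [290.2 250. ]
```

The arc is clean: forces under 3 N and radius 60 mm. I continue another 50° anticlockwise.

```bash
python3 -m crank '[{"dx":-0.026,"dy":0.001,"dz":0,"turn":-0.0139,"fingers":0.36},{"dx":-0.052,"dy":0.005,"dz":0,"turn":-0.0278,"fingers":0.36},{"dx":-0.078,"dy":0.01,"dz":0,"turn":-0.0417,"fingers":0.36},{"dx":-0.103,"dy":0.018,"dz":0,"turn":-0.0556,"fingers":0.36},{"dx":-0.127,"dy":0.028,"dz":0,"turn":-0.0694,"fingers":0.36},{"dx":-0.15,"dy":0.04,"dz":0,"turn":-0.0833,"fingers":0.36},{"dx":-0.172,"dy":0.054,"dz":0,"turn":-0.0972,"fingers":0.36},{"dx":-0.193,"dy":0.07,"dz":0,"turn":-0.1111,"fingers":0.36},{"dx":-0.212,"dy":0.088,"dz":0,"turn":-0.125,"fingers":0.36},{"dx":-0.23,"dy":0.107,"dz":0,"turn":-0.1389,"fingers":0.36},{"dx":-0.23,"dy":0.107,"dz":0,"turn":-0.1389,"fingers":0.36},{"dx":-0.23,"dy":0.107,"dz":0,"turn":-0.1389,"fingers":0.36}]'
cat >> h.py <<'E'
def report(name,hub=(.5735,.2275)):
    c={k:np.array(v) for k,v in optics.camera_info("wrist").items()}; im=optics.capture("wrist"); cv2.imwrite(f"pics/{name}.png",im[:,:,::-1])
    s=ctrl.state();p=s["ee_pos"];d=p[:2]-hub;print(p,"r,ang",np.hypot(*d),np.degrees(np.arctan2(d[1],d[0]))%360,s["ft_force"],s["joint_positions"][5])
    m=cv2.inRange(cv2.cvtColor(im,cv2.COLOR_RGB2HSV),(8,90,50),(32,255,255))
    nn,l,st,ce=cv2.connectedComponentsWithStats(m)
    for i in range(1,nn):
        if st[i,4]>100:
            x,y,w,h,a=st[i]; q=onz(c,x+w/2,y+h-w/2*.85,.128)[:2]; e=q-hub
            if np.hypot(*e)<.09: print("blob",st[i],"as handle top:",q.round(4),"r,ang",np.hypot(*e).round(4),(np.degrees(np.arctan2(e[1],e[0]))%360).round(1))
E
python3 -c "
from h import *
report('w4')"
```

```text
clock: 4.75
ee_pos: [0.5499, 0.1705, 0.0887]
tcp_rot: [0.637, 3.076, -0.0]
ft_force: [-0.1, -0.4, 1.4]
opening: 0.0307
[0.54972512 0.17054263 0.08855571] r,ang 0.06172023572852327 247.3435918874973 [-0.04971354 -0.56569169  1.00986944] -2.582841944458565
blob [ 271  219   39   64 2078] as handle top: [0.545  0.1731] r,ang 0.0615 242.3
blob [135 342  18  21 126] as handle top: [0.6447 0.1923] r,ang 0.0794 333.7
blob [156 354  35  44 601] as handle top: [0.6393 0.2171] r,ang 0.0666 351.0
```

The handle is at about 242°, 42° past the tab. Now clockwise only, stopping short for a check.

```bash
python3 -m crank '[{"dx":0.026,"dy":0.001,"dz":0,"turn":0.0139,"fingers":0.36},{"dx":0.052,"dy":0.005,"dz":0,"turn":0.0278,"fingers":0.36},{"dx":0.078,"dy":0.01,"dz":0,"turn":0.0417,"fingers":0.36},{"dx":0.103,"dy":0.018,"dz":0,"turn":0.0556,"fingers":0.36},{"dx":0.127,"dy":0.028,"dz":0,"turn":0.0694,"fingers":0.36},{"dx":0.15,"dy":0.04,"dz":0,"turn":0.0833,"fingers":0.36},{"dx":0.172,"dy":0.054,"dz":0,"turn":0.0972,"fingers":0.36},{"dx":0.187,"dy":0.065,"dz":0,"turn":0.107,"fingers":0.36},{"dx":0.196,"dy":0.073,"dz":0,"turn":0.113,"fingers":0.36},{"dx":0.201,"dy":0.077,"dz":0,"turn":0.1167,"fingers":0.36},{"dx":0.201,"dy":0.077,"dz":0,"turn":0.1167,"fingers":0.36},{"dx":0.201,"dy":0.077,"dz":0,"turn":0.1167,"fingers":0.36}]'
python3 -c "
from h import *
report('w5')"
```

```text
clock: 6.0
ee_pos: [0.5189, 0.2003, 0.0884]
tcp_rot: [1.694, 2.645, -0.0]
ft_force: [0.4, -2.1, -0.1]
opening: 0.0311
[0.51888521 0.20027659 0.08836813] r,ang 0.06102367973806392 206.49451981428615 [ 0.76174613 -0.94666855 -0.42709153] -1.7892838979400558
blob [ 250  219   40   65 2074] as handle top: [0.5213 0.196 ] r,ang 0.061 211.1
```

View pics/w5.png

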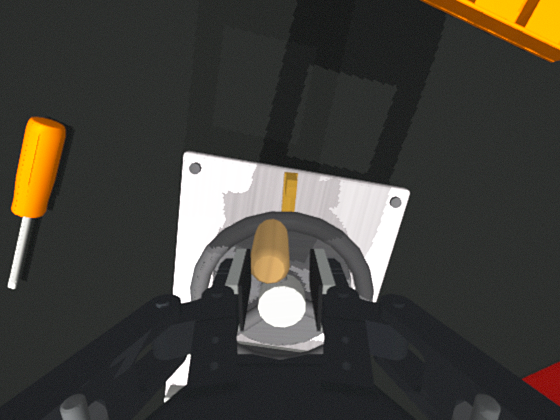

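The handle (270,250) is about 11° short of the tab (290,190) and lies against the anticlockwise-side finger. I advance slowly by the last 11°.

```bash
python3 -m crank '[{"dx":0.014,"dy":0.0,"dz":0,"turn":0.0075,"fingers":0.36},{"dx":0.028,"dy":0.001,"dz":0,"turn":0.015,"fingers":0.36},{"dx":0.04,"dy":0.003,"dz":0,"turn":0.0215,"fingers":0.36},{"dx":0.05,"dy":0.004,"dz":0,"turn":0.027,"fingers":0.36},{"dx":0.057,"dy":0.005,"dz":0,"turn":0.03,"fingers":0.36},{"dx":0.057,"dy":0.005,"dz":0,"turn":0.03,"fingers":0.36},{"dx":0.057,"dy":0.005,"dz":0,"turn":0.03,"fingers":0.36},{"dx":0.057,"dy":0.005,"dz":0,"turn":0.03,"fingers":0.36}]'
python3 -c "
from h import *
report('w6')"
```

```text
clock: 6.85
ee_pos: [0.5149, 0.2113, 0.0883]
tcp_rot: [-1.935, -2.474, 0.0]
ft_force: [0.8, -2.1, -0.3]
opening: 0.0307
[0.51486797 0.21134007 0.08836286] r,ang 0.06081823804081027 195.40906733516985 [ 0.3180959  -1.11034957  0.1443277 ] -1.5803383910926894
blob [ 250  219   40   64 2068] as handle top: [0.5159 0.2065] r,ang 0.0613 200.0
```

View pics/w6.png

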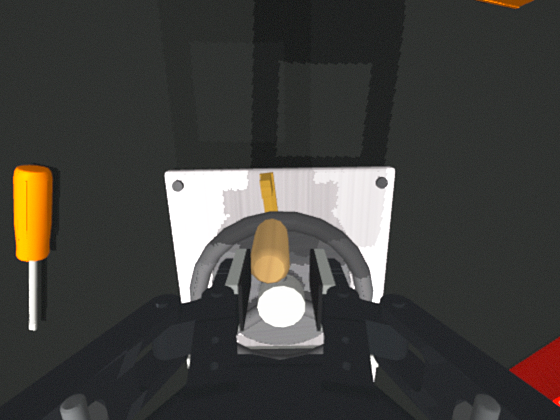

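The handle is at 200.0° against the tab's 200.2°, in line in the picture. I open (both fingers retreat), then lift straight up.

```bash
python3 -m crank '[{"dx":0,"dy":0,"dz":0,"turn":0,"fingers":0.6},{"dx":0,"dy":0,"dz":0,"turn":0,"fingers":0.8},{"dx":0,"dy":0,"dz":0,"turn":0,"fingers":0.8},{"dx":0,"dy":0,"dz":0,"turn":0,"fingers":0.8},{"dx":0,"dy":0,"dz":-0.1,"turn":0,"fingers":0.8},{"dx":0,"dy":0,"dz":-0.2,"turn":0,"fingers":0.8},{"dx":0,"dy":0,"dz":-0.35,"turn":0,"fingers":0.8},{"dx":0,"dy":0,"dz":-0.5,"turn":0,"fingers":0.8},{"dx":0,"dy":0,"dz":-0.6,"turn":0,"fingers":0.8},{"dx":0,"dy":0,"dz":-0.6,"turn":0,"fingers":0.8},{"dx":0,"dy":0,"dz":-0.6,"turn":0,"fingers":0.8},{"dx":0,"dy":0,"dz":-0.6,"turn":0,"fingers":0.8}]'
python3 -c "
from h import *
report('w7')
im=cv2.imread('pics/w7.png')
cv2.imwrite('pics/w7c.png',cv2.resize(im[140:280,190:370],None,fx=4,fy=4,interpolation=cv2.INTER_CUBIC))"
```

```text
clock: 8.1
ee_pos: [0.5137, 0.211, 0.2063]
tcp_rot: [-1.934, -2.473, 0.004]
ft_force: [-0.4, -0.7, -1.3]
opening: 0.0683
[0.51357756 0.21101159 0.20617542] r,ang 0.06214954789835637 195.3849080326395 [-0.32339708  1.17032618 -0.50401273] -1.580049674655427
blob [267 153  11  27 218] as handle top: [0.4918 0.1993] r,ang 0.0864 199.0
blob [262 182  24  33 638] as handle top: [0.5175 0.2069] r,ang 0.0597 200.2
blob [ 247  292   82   64 2457] as handle top: [0.6344 0.2497] r,ang 0.0648 20.0
```

View pics/w7c.png

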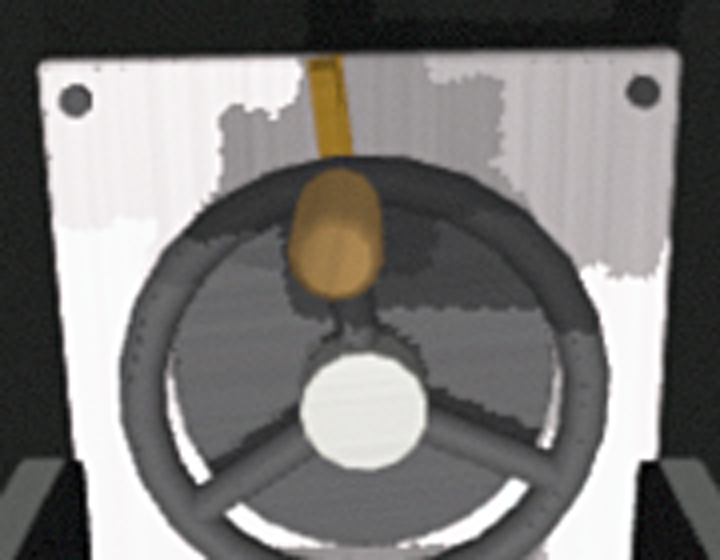

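After release the handle is still at 200.2°, in line with the tab, and the gripper is well clear above it.

```bash
python3 -c "
from station import ctrl
print(ctrl.sign_off())"
```

```text
the job is handed in; nothing more can be done
None
```

I turned the push-button slide's handwheel anticlockwise to about 42° past the brass tab. I then brought it back clockwise only, stopped at the tab, opened the jaws and lifted straight up. The job was handed in at about 8 s of the 38 s allowed.

- **Position:** after release the wrist camera put the handle at 200.2°. The tab measured about 200.2° before the move, and 199° from a rough reading in the last picture. That is at most 1–2 mm off, against the 12.5 mm allowed.
- **Slack:** the 42° return is more than the 26° of slack, so it should be taken up clockwise. I could not measure that joint directly.
- **Forces and clearance:** the force readings at the end of each move were under 3 N. The arm never went near the other slide, and the gripper was about 80 mm above the handle when I handed in.
- **Disagreement:** the fixed cameras and the wrist camera placed the wheel's axis about 4–5 mm apart. The angles agreed to within about 1°, so I relied on the wrist camera for the fine positioning.

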